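Stand the toppled switch housings back up

TASK

Two yellow switch housings on the plywood assembly board, a small one and a large one, have toppled onto their sides. Push each of them back up with the fingers so that it stands on its flat base on the board with the red rotary handle pointing straight up; only push and tip them, do not lift them off the board. Leave everything else lying about as it is.

Things in the scene. Friction and masses are not known exactly. Their poses are not given: they have to be found in the camera images.
- board: Fixed plywood assembly board, 480 (x) x 640 (y) x 15 mm thick, on the table; origin under its centre on the table, so its top is 15 mm above the table.
- housing_small: The small toppled switch housing: yellow box, 72 mm (own x) x 90 (y) x 90 (z), about 350 g, origin at its centre. Own x points out of the front face along the handle, level at the start (yaw = where the handle points; own z is up, it lies 90 mm tall), up once it stands on its black base, the -x face. Red handle mid-face: disc 44 mm across, 28 mm high with its grip bar.
- housing_small_foot (a point): Middle of the edge between the base and the side on which the small housing lies (own x -36, y 0, z -45 mm). It lies on the board, friction 0.8 to 1.2. A push on the front face near its top edge, level and then following the arc, tips the housing about this edge, which stays down on the board; past about half way it falls onto its base by itself.
- housing_large: The large toppled switch housing: yellow box, 80 mm (own x) x 80 (y) x 120 (z), about 500 g, origin at its centre. Own x points out of the front face along the handle, level at the start (yaw = where the handle points; own z is up, it lies 120 mm tall), up once it stands on its black base, the -x face. Red handle mid-face: disc 44 mm across, 28 mm high with its grip bar.
- housing_large_foot (a point): Middle of the edge between the base and the side on which the large housing lies (own x -40, y 0, z -60 mm). It lies on the board, friction 0.8 to 1.2. A push on the front face near its top edge, level and then following the arc, tips the housing about this edge, which stays down on the board; past about half way it falls onto its base by itself.
- gland: White plastic cable gland, loose, 30 mm in diameter and 36 mm tall, upright on the board between the housings; origin under its centre.
- spare_handle: Loose red rotary handle, 40 mm in diameter and 28 mm tall, on the board between the housings; origin under its centre.
- terminal_block: Black terminal block, loose, 40 x 20 x 22 mm, on the board between the housings; origin under its centre.
- standing_housing: A loose yellow switch housing that already stands properly on its base, red handle up, on the table left of the board: 90 x 90 mm, 72 mm tall plus 28 mm of handle; origin under its centre. Not part of the job.
- grey_case: Open grey metal case, loose, 140 x 90 x 35 mm with two white glands at one end, on the table right of the board; origin under its centre.
- screwdriver: Loose screwdriver, about 200 mm long, lying on the table left of the board.

How it is judged:
By the outcome, as a careful person would: the job done as asked, in the order asked, and still so for the second after the job is handed in, with the robot touching nothing.
It also fails if it takes over 58 s, if anything falls off the work surface, if the arm or the gripper's body presses on something with over 40 N, if the wrist force passes 120 N, or if a joint passes its speed limit or range.

ROBOT

A 6-joint arm with a two-finger parallel gripper is mounted at the origin on the work surface. World frame = base frame: x ahead of the robot, y to its left, z up, the work surface at z = 0. Lengths are in m, angles in rad, forces in N, time in s.
With the tool pointing down it reaches from about 0.375 to 0.925 m from the base axis. Payload 5.7 kg.
Tool frame: the origin (TCP) lies on the centre line of the jaws, within the pads' length; the fingertips stand 22 mm ahead of it and the grasp point (between the pads) lies 3 mm ahead of it; z points along the fingers, y is the direction in which the jaws open and shut (so a half turn about z gives the same grasp; the last joint's range is limited). The gripper opens to 85 mm and grips with 20 to 120 N. Pads are 22 mm wide; open, the fingers measure 114 mm over their backs; the gripper's body (76 mm by 85 mm) begins 54 mm behind the grasp point. The pads swing forward as they close: fully open they stand 13 mm farther back than shut.
Start: joints at [-1.226, 0.359, 1.51, -0, 1.272, -0.115], TCP at [0.266, -0.538, 0.253] pointing down, gripper open.
Joint ranges: [-2.97, 2.97], [-1.01, 2.36], [0.21, 2.38], [-0.96, 4.11], [0.2, 2.71], [-2.98, 2.98]. Speed limits (rad/s): [2.39, 2.39, 3.14, 3.14, 3.14, 3.14].

INTERFACE

Orientations are given as a 3x3 rotation matrix whose columns are the frame's x, y, z axes.
In Python, from workcell import env gives the robot as it stands.
- The arm moves only by the tool jog_arm, never from a script. Its argument "rows" is a list that holds one entry, the list of rows, each a list of 7 numbers: the opening, from -1 (shut) to 1 (fully open), so that 0 is half open, then the shift along the tool's x, y, z normalised to -1 to 1, where 1 is 0.025 m, then the turn, a rotation vector about the tool's x, y, z normalised to -1 to 1, where 1 is 5 degrees. A call has exactly 5 rows; each row shifts and turns the commanded pose from where the row before left it, along the tool's axes as they then stand; what a row does not reach is not made up. A row lasts 1/12 s, in which the tool goes at most 41.7 mm and 7.16 degrees, less where a joint would pass 70% of its speed; a pose out of reach is approached as far as the arm can. A call with a number of a shift or a turn outside -1 to 1 is refused whole. A call with a gripper value outside its range is refused whole. The fingers move at their own pace and stop on an object; "squeeze" is the grip in N (left out, the last holds). Time passes only in rows, so rows that do not move let the fingers close, or fill a call up. It gives the time, the measured TCP pose, the force and the opening at its end, in the units of the state.
- env.get_state(): the state, without advancing time (a new reading comes with each control period).
- env.snapshot(name): name is "side" or "top"; returns the picture (480x640x3 uint8, red, green, blue); there is no depth.
- env.camera_model(name): a dict with "fovy" (degrees; the focal length in pixels is half the picture's height over the tangent of half this angle, whatever the lens; pixels are square), "cx", "cy" (the principal point, pixels), "rvec" (rotation vector, rad) and "tvec" (3), from world to camera coordinates, as OpenCV has them. Camera axes: x right, y down, z forward; pixel columns grow to the right and rows downward; lengths in m; the calibration is good to about 2 mm. A picture is of the moment at which its call begins. camera_model takes no time and is no camera call.
- env.hand_in(): hands the job in, once; it reports no verdict.
The state is a dict: "clock": time; "qpos": joint angles; "qvel": joint speeds; "joint_torque": joint torques, N m; "tool_pos": TCP position; "ee_rot": TCP orientation; "force": force on the tool from outside, world axes, zero at the start; "moment": the same for the moment, N m; "finger_gap": finger opening in m.
Only numpy, scipy, OpenCV 4.12 (cv2) and the standard library are available. Lean on these libraries where they do the work, as an engineer would, in place of code of your own. Each camera call takes 0.05 s, during which the arm holds its last target. There are 200 camera calls.

## Working session

There is one attempt and no reset: what is moved stays moved. The work goes in short steps, Python scripts to look and compute and a tool call to move; the robot and the scene stay as the last step left them, time stands still between calls to the robot, and variables do not carry over. Pictures are saved under pics/ and viewed, about 8 in all and at most 12, crops included, and the job is handed in when it is done.

Besides the shell and the picture viewer there is one more tool, called after "Request:" by a JSON object that holds its "api" and its "payload". jog_arm: Moves the arm, as the interface text tells. Its arguments: {"type":"object","properties":{"rows":{"type":"array","items":{"type":"array","items":{"type":"array","items":{"type":"number"}}}},"squeeze":{"type":"number"}},"required":["rows"]}

```bash
mkdir -p pics; python3 - <<'E'
from workcell import env
import cv2
for n in("side","top"):
    im=env.snapshot(n); cv2.imwrite(f"pics/{n}0.png",im[:,:,::-1]); print(n,env.camera_model(n))
s=env.get_state(); print({k:s[k] for k in("clock","tool_pos","ee_rot","finger_gap")})
E
```

```text
side {'fovy': 46.00658235250004, 'cx': 319.08531097022325, 'cy': 235.21263233346608, 'rvec': array([ 2.33672722, -0.10337631,  0.07001576]), 'tvec': array([-0.49580761,  0.08777695,  1.37471873])}
top {'fovy': 54.461980608581804, 'cx': 318.34839025627497, 'cy': 235.56578482619935, 'rvec': array([ 2.11957899, -2.17445746,  0.16687849]), 'tvec': array([-0.00441893,  0.52899966,  1.24286473])}
{'clock': 0.1, 'tool_pos': array([ 0.26604356, -0.53713023,  0.25251518]), 'ee_rot': array([[ 8.96144206e-01,  4.43762558e-01, -5.94730956e-04],
       [ 4.43762918e-01, -8.96142769e-01,  1.61584090e-03],
       [ 1.84085845e-04, -1.71194600e-03, -9.99998518e-01]]), 'finger_gap': 0.08520219410058114}
```

View pics/side0.png

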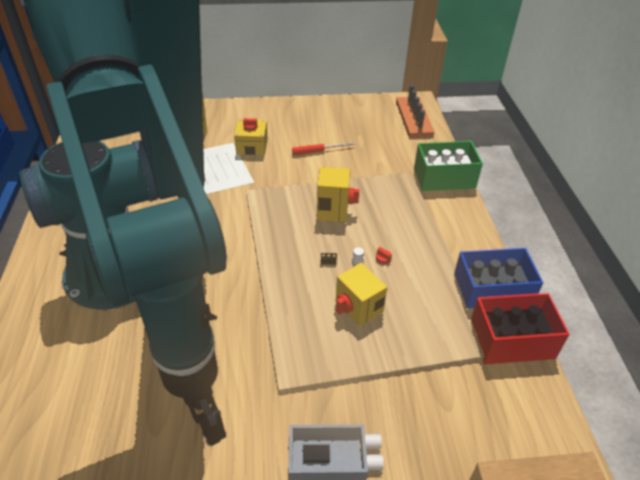

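View pics/top0.png

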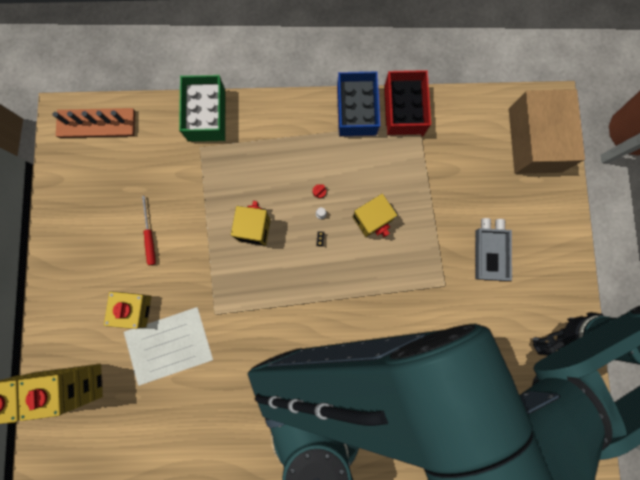

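The pictures show two toppled housings. In the top view the left one is at about (251,225), its handle pointing up (+x). The right one is at about (376,215), its handle pointing down-right. Small objects lie between them at columns 320, rows 190 to 240. Next I'll measure the top faces.

```bash
cat > h.py <<'E'
from workcell import env
import cv2, numpy as np
def cam(n):
    m=env.camera_model(n); f=240/np.tan(np.radians(m['fovy'])/2)
    R=cv2.Rodrigues(m['rvec'])[0]; return np.array([[f,0,m['cx']],[0,f,m['cy']],[0,0,1]]),R,m['tvec'],m['rvec']
def ray(n,uv,z):
    K,R,t,_=cam(n); c=-R.T@t; uv=np.atleast_2d(uv).astype(float)
    d=(R.T@np.linalg.inv(K)@np.c_[uv,np.ones(len(uv))].T).T
    return c+d*((z-c[2])/d[:,2])[:,None]
def proj(n,P):
    K,R,t,rv=cam(n); return cv2.projectPoints(np.array(P,float),rv,t,K,None)[0][:,0]
E
python3 - <<'E'
from h import *
im=cv2.imread("pics/top0.png"); hsv=cv2.cvtColor(im,cv2.COLOR_BGR2HSV)
for nm,(x0,y0,x1,y1),z in(("L",(222,190,285,255),0),("R",(345,185,410,245),0)):
    c=hsv[y0:y1,x0:x1]; 
    yel=(c[...,0]>18)&(c[...,0]<34)&(c[...,1]>185)
    print(nm,np.histogram(c[...,2][yel],bins=range(60,260,15)))
    for thr in(150,):
        m=(yel&(c[...,2]>thr)).astype(np.uint8)
        k=max(cv2.findContours(m,0,2)[0],key=cv2.contourArea)
        b=cv2.boxPoints(cv2.minAreaRect(k))+[x0,y0]
        for h in(.105,.135):
            p=ray("top",b,h)[:,:2]; print(nm,h,p.mean(0).round(4),np.linalg.norm(p[1]-p[0]).round(4),np.linalg.norm(p[2]-p[1]).round(4),np.degrees(np.arctan2(*(p[1]-p[0])[::-1])).round(1))
    red=((c[...,0]<8)|(c[...,0]>172))&(c[...,1]>150)
    ys,xs=np.nonzero(red); print("red",xs.mean()+x0,ys.mean()+y0,ray("top",[xs.mean()+x0,ys.mean()+y0],.07).round(3))
a=im[170:270,210:430]; cv2.imwrite("pics/c.png",cv2.resize(a,None,fx=3.6,fy=3.6,interpolation=2))
s=cv2.imread("pics/side0.png")[155:335,280:420]; cv2.imwrite("pics/d.png",cv2.resize(s,None,fx=3.3,fy=3.3,interpolation=2))
E
```

```text
L (array([15,  3,  0,  0,  0,  0,  0,  0,  0,  0,  0,  0,  0]), array([ 60,  75,  90, 105, 120, 135, 150, 165, 180, 195, 210, 225, 240,
       255]))Traceback (most recent call last):
  File "<stdin>", line 9, in <module>
ValueError: max() iterable argument is empty
```

```bash
python3 - <<'E'
from h import *
im=cv2.imread("pics/top0.png"); hsv=cv2.cvtColor(im,cv2.COLOR_BGR2HSV)
print(hsv[225,251],hsv[215,376],hsv[280,300],hsv[238,250])
for nm,(x0,y0,x1,y1) in(("L",(222,190,285,255)),("R",(345,185,410,245))):
    c=hsv[y0:y1,x0:x1].astype(int); ref=hsv[225,251] if nm=="L" else hsv[215,376]
    yel=(abs(c[...,0]-ref[0])<5)&(c[...,1]>ref[1]-35)
    print(nm,np.histogram(c[...,2][yel],bins=range(30,260,20))[0])
    m=(yel&(c[...,2]>ref[2]-28)).astype(np.uint8)
    k=max(cv2.findContours(m,0,2)[0],key=cv2.contourArea)
    b=cv2.boxPoints(cv2.minAreaRect(k))+[x0,y0]; print(b.round(1).tolist())
    for h in(.105,.135):
        p=ray("top",b,h)[:,:2]; print(nm,h,p.mean(0).round(4),np.linalg.norm(p[1]-p[0]).round(4),np.linalg.norm(p[2]-p[1]).round(4),np.degrees(np.arctan2(*(p[1]-p[0])[::-1])).round(1))
    red=((c[...,0]<8)|(c[...,0]>172))&(c[...,1]>150)
    ys,xs=np.nonzero(red); 
    if len(xs): print("red",xs.mean()+x0,ys.mean()+y0,ray("top",[xs.mean()+x0,ys.mean()+y0],.07).round(3))
a=im[170:270,210:430]; cv2.imwrite("pics/c.png",cv2.resize(a,None,fx=3.6,fy=3.6,interpolation=2))
s=cv2.imread("pics/side0.png")[155:335,280:420]; cv2.imwrite("pics/d.png",cv2.resize(s,None,fx=3.3,fy=3.3,interpolation=2))
E
```

```text
[ 23 170 203] [ 23 174 195] [ 18  88 165] [ 23 173 158]
L [ 45  89  27  20  24  24  29  76 808   0   0]
[[230.6, 234.3], [235.5, 205.2], [264.8, 210.1], [260.0, 239.2]]
L 0.105 [0.5591 0.1665] 0.078 0.0785 -9.3
L 0.135 [0.5536 0.1621] 0.076 0.0765 -9.3
red 254.45238095238096 204.61904761904762 [[0.613 0.153 0.07 ]]
R [  6  13  33  48  25  37  39 121 711   0   0]
[[354.4, 210.0], [381.9, 192.5], [395.9, 214.5], [368.4, 232.0]]
R 0.105 [ 0.5772 -0.1682] 0.0872 0.0691 -58.7
R 0.135 [ 0.5712 -0.1642] 0.0851 0.0674 -58.7
red 383.2882882882883 230.31531531531533 [[ 0.534 -0.193  0.07 ]]
```

View pics/c.png

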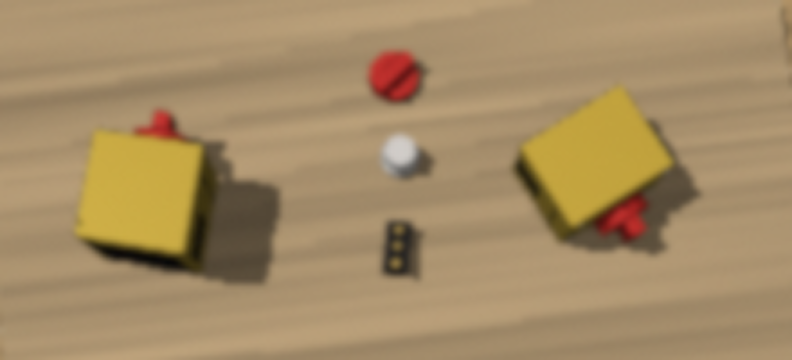

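View pics/d.png

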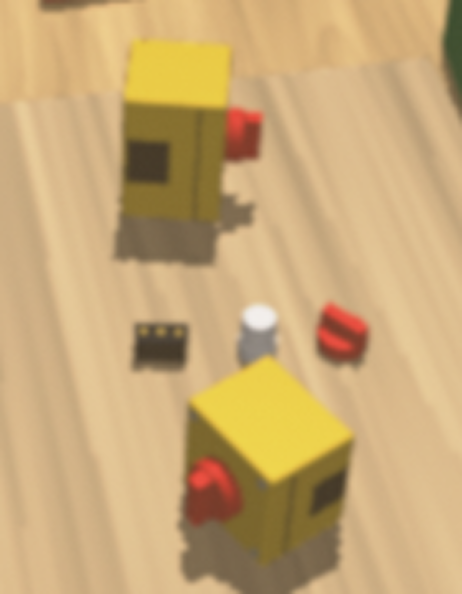

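Measured poses:

| Housing | Where in top view | Centre (m) | Yaw | Push direction |
|---|---|---|---|---|
| Small | right | (0.577, -0.168) | about -149° | 31° |
| Large | left | (0.554, 0.162) | about -9° | 171° |

I'll straddle each handle with the fingers about 52 mm apart, and start with the small housing.

Request:
{"api": "jog_arm", "payload": {"rows": [[[0.22, 0.78, -0.3, 0.2, 0, 0, -1], [0.22, 0.78, -0.3, 0.2, 0, 0, 0], [0.22, 0.78, -0.3, 0.2, 0, 0, 0], [0.22, 0.78, -0.3, 0.2, 0, 0, 0], [0.22, 0.78, -0.3, 0.2, 0, 0, 0]]]}}

```text
clock: 0.52
tool_pos: [0.3317, -0.455, 0.2276]
ee_rot: [[0.854, 0.52, -0.0], [0.52, -0.854, 0.001], [0.0, -0.001, -1.0]]
force: [-0.1, -0.3, 0.6]
finger_gap: 0.0522
```

Request:
{"api": "jog_arm", "payload": {"rows": [[[0.22, 0.78, -0.3, 0.2, 0, 0, 0], [0.22, 0.78, -0.3, 0.2, 0, 0, 0], [0.22, 0.78, -0.3, 0.2, 0, 0, 0], [0.22, 0.78, -0.3, 0.2, 0, 0, 0], [0.22, 0.78, -0.3, 0.2, 0, 0, 0]]]}}

```text
clock: 0.93
tool_pos: [0.3955, -0.3722, 0.2027]
ee_rot: [[0.854, 0.52, -0.0], [0.52, -0.854, 0.001], [-0.0, -0.001, -1.0]]
force: [-0.3, -0.4, 0.7]
finger_gap: 0.0517
```

Request:
{"api": "jog_arm", "payload": {"rows": [[[0.22, 0.78, -0.3, 0.2, 0, 0, 0], [0.22, 0.78, -0.3, 0.2, 0, 0, 0], [0.22, 0.78, -0.3, 0.2, 0, 0, 0], [0.22, 0.78, -0.3, 0.2, 0, 0, 0], [0.22, 0.78, -0.3, 0.2, 0, 0, 0]]]}}

```text
clock: 1.35
tool_pos: [0.4592, -0.2895, 0.1777]
ee_rot: [[0.854, 0.52, -0.001], [0.52, -0.854, 0.001], [-0.0, -0.001, -1.0]]
force: [-0.3, -0.4, -0.4]
finger_gap: 0.0522
```

```bash
cat >> h.py <<'E'
def to(target,yaw):
    s=env.get_state(); R=s['ee_rot']; a=np.radians(yaw)
    T=np.array([[np.cos(a),np.sin(a),0],[np.sin(a),-np.cos(a),0],[0,0,-1]])
    print('t',round(s['clock'],2),'pos',s['tool_pos'].round(4),'gap',round(s['finger_gap'],4),'F',s['force'].round(1),'q',s['qpos'].round(2))
    print('shift units',(T.T@(np.array(target)-s['tool_pos'])/.025).round(2),'turn units',np.degrees(cv2.Rodrigues(R.T@T)[0].ravel()/5).round(2))
E
python3 - <<'E'
from h import *
to([.520,-.203,.15],31.3)
for n,p,z in(("gland",(321,213),.05),("handle",(319,190),.043),("tb",(320,239),.037)): print(n,ray("top",p,z).round(3))
E
```

```text
t 1.35 pos [ 0.4592 -0.2895  0.1777] gap 0.0522 F [-0.3 -0.4 -0.4] q [-0.69  0.36  1.72  0.    1.06  0.33]
shift units [ 3.87 -1.69  1.11] turn units [-0.01  0.    0.01]
gland [[ 0.59  -0.027  0.05 ]]
handle [[ 0.656 -0.023  0.043]]
tb [[ 0.519 -0.022  0.037]]
```

Request:
{"api": "jog_arm", "payload": {"rows": [[[0.22, 0.77, -0.34, 0.22, 0, 0, 0], [0.22, 0.77, -0.34, 0.22, 0, 0, 0], [0.22, 0.77, -0.34, 0.22, 0, 0, 0], [0.22, 0.77, -0.34, 0.22, 0, 0, 0], [0.22, 0.77, -0.34, 0.22, 0, 0, 0]]]}}

```text
clock: 1.77
tool_pos: [0.5193, -0.2032, 0.1502]
ee_rot: [[0.854, 0.52, -0.001], [0.52, -0.854, 0.0], [-0.0, -0.001, -1.0]]
force: [0.8, -0.1, 0.1]
finger_gap: 0.0521
```

Request:
{"api": "jog_arm", "payload": {"rows": [[[0.22, 0, 0, 0.42, 0, 0, 0], [0.22, 0, 0, 0.42, 0, 0, 0], [0.22, 0, 0, 0.42, 0, 0, 0], [0.22, 0, 0, 0.42, 0, 0, 0], [0.22, 0, 0, 0.42, 0, 0, 0]]]}}

```text
clock: 2.18
tool_pos: [0.5182, -0.2048, 0.097]
ee_rot: [[0.855, 0.519, -0.001], [0.519, -0.855, 0.0], [-0.001, -0.001, -1.0]]
force: [-0.1, -0.3, -1.0]
finger_gap: 0.0523
```

```bash
python3 - <<'E'
from h import *
to([.577,-.168,.097],31.3)
a,b=env.snapshot("top")[150:290,280:440],env.snapshot("side")[200:360,250:440]
cv2.imwrite("pics/e.png",np.hstack([cv2.resize(a,(400,350)),cv2.resize(b,(400,350))])[:,:,::-1])
E
```

```text
t 2.18 pos [ 0.5182 -0.2048  0.097 ] gap 0.0523 F [-0.1 -0.3 -1. ] q [-0.5   0.49  1.76 -0.    0.89  0.52]
shift units [ 2.77 -0.04  0.  ] turn units [-0.01  0.01 -0.  ]
```

View pics/e.png

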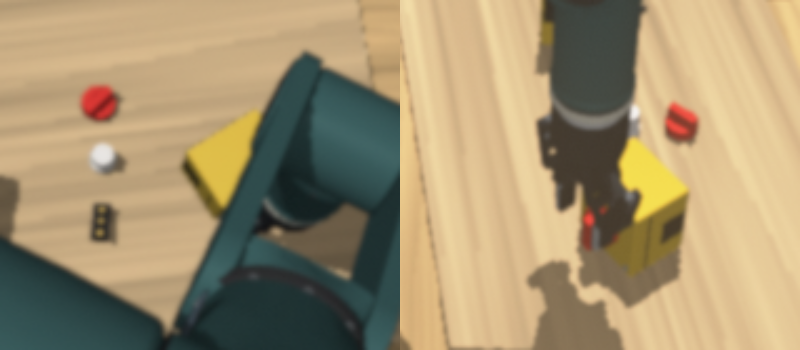

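The top crop shows the housing half hidden behind the wrist. The side crop shows the fingers straddling the red handle at about (590,230), just in front of the face. Next I'll push along the arc.

Request:
{"api": "jog_arm", "payload": {"rows": [[[0.22, 0.18, 0, 0, 0, 0, 0], [0.22, 0.18, 0, 0, 0, 0, 0], [0.22, 0.18, 0, 0, 0, 0, 0], [0.22, 0.18, 0, 0, 0, 0, 0], [0.22, 0.18, 0, 0, 0, 0, 0]]]}}

```text
clock: 2.7
tool_pos: [0.5387, -0.1927, 0.0989]
ee_rot: [[0.854, 0.521, 0.0], [0.521, -0.854, -0.001], [-0.001, 0.001, -1.0]]
force: [-3.3, -2.9, 3.5]
finger_gap: 0.0519
```

Request:
{"api": "jog_arm", "payload": {"rows": [[[0.22, 0.22, 0, -0.2, 0, 0, 0], [0.22, 0.24, 0, -0.23, 0, 0, 0], [0.22, 0.25, 0, -0.2, 0, 0, 0], [0.22, 0.27, 0, -0.19, 0, 0, 0], [0.22, 0.28, 0, -0.16, 0, 0, 0]]]}}

```text
clock: 3.12
tool_pos: [0.566, -0.1757, 0.1237]
ee_rot: [[0.854, 0.52, 0.001], [0.52, -0.854, -0.0], [0.001, 0.0, -1.0]]
force: [-1.3, -0.4, 0.4]
finger_gap: 0.0518
```

```bash
python3 - <<'E'
from h import *
to([.577,-.168,.097],31.3)
b=env.snapshot("side")[200:360,250:440]
cv2.imwrite("pics/f.png",cv2.resize(b,(475,400))[:,:,::-1])
E
```

```text
t 3.12 pos [ 0.566  -0.1757  0.1237] gap 0.0518 F [-1.3 -0.4  0.4] q [-0.42  0.49  1.66  0.    0.99  0.61]
shift units [ 0.53 -0.03  1.07] turn units [ 0.   -0.01  0.01]
```

View pics/f.png

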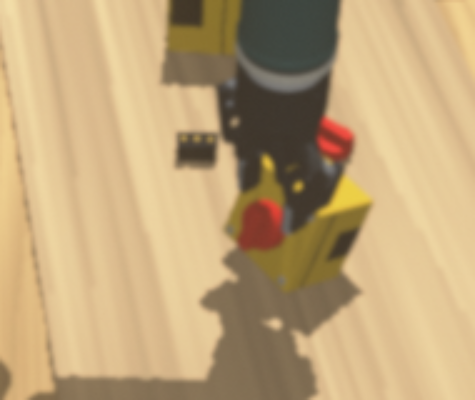

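The side crop shows the housing tipping, with its handle tilting up between the fingers at (262,225). I'll continue along the arc.

Request:
{"api": "jog_arm", "payload": {"rows": [[[0.22, 0.3, 0, -0.14, 0, 0, 0], [0.22, 0.31, 0, -0.12, 0, 0, 0], [0.22, 0.32, 0, -0.1, 0, 0, 0], [0.22, 0.32, 0, -0.07, 0, 0, 0], [0.22, 0.32, 0, -0.05, 0, 0, 0]]]}}

```text
clock: 3.58
tool_pos: [0.5996, -0.1552, 0.1351]
ee_rot: [[0.854, 0.52, 0.0], [0.52, -0.854, 0.0], [0.001, 0.0, -1.0]]
force: [-0.1, 0.4, 1.2]
finger_gap: 0.0521
```

Request:
{"api": "jog_arm", "payload": {"rows": [[[0.22, 0.3, 0, 0, 0, 0, 0], [0.22, 0.3, 0, 0, 0, 0, 0], [0.22, 0, 0, 0, 0, 0, 0], [0.22, 0, 0, 0, 0, 0, 0], [0.22, 0, 0, 0, 0, 0, 0]]]}}

```text
clock: 4.0
tool_pos: [0.6111, -0.1478, 0.1345]
ee_rot: [[0.854, 0.52, -0.001], [0.52, -0.854, 0.0], [-0.001, -0.001, -1.0]]
force: [-1.6, -0.4, 0.3]
finger_gap: 0.0522
```

```bash
python3 - <<'E'
from h import *
to([.577,-.168,.097],31.3)
b=env.snapshot("side")[180:360,250:460]
cv2.imwrite("pics/g.png",cv2.resize(b,(467,400))[:,:,::-1])
E
```

```text
t 4.0 pos [ 0.6111 -0.1478  0.1345] gap 0.0522 F [-1.6 -0.4  0.3] q [-0.35  0.52  1.57 -0.    1.06  0.68]
shift units [-1.58 -0.02  1.5 ] turn units [-0.01  0.01  0.01]
```

View pics/g.png

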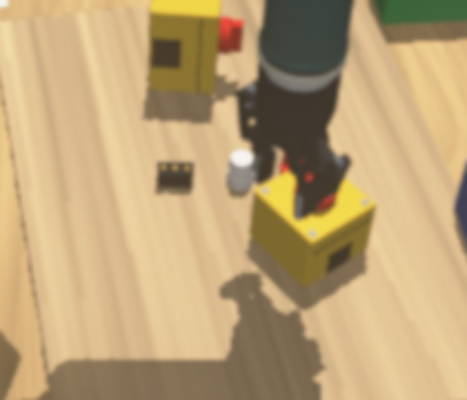

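The small housing now stands on its base with the handle up, at crop position (310,215). I'll lift straight off and move to the large one.

Request:
{"api": "jog_arm", "payload": {"rows": [[[0.22, 0, 0, -0.7, 0, 0, 0], [0.22, 0, 0, -0.7, 0, 0, 0], [0.22, 0, 0, -0.7, 0, 0, 0], [0.22, 0, 0, -0.7, 0, 0, 0], [0.22, 0, 0, -0.7, 0, 0, 0]]]}}

```text
clock: 4.47
tool_pos: [0.6108, -0.1482, 0.223]
ee_rot: [[0.854, 0.52, -0.001], [0.52, -0.854, 0.0], [-0.0, -0.001, -1.0]]
force: [1.1, 0.2, 0.5]
finger_gap: 0.0522
```

Request:
{"api": "jog_arm", "payload": {"rows": [[[0.22, 0.29, -0.52, 0, 0, 0, 0.81], [0.22, 0.25, -0.54, 0, 0, 0, 0.81], [0.22, 0.21, -0.56, 0, 0, 0, 0.81], [0.22, 0.17, -0.57, 0, 0, 0, 0.81], [0.22, 0.13, -0.58, 0, 0, 0, 0.81]]]}}

```text
clock: 4.88
tool_pos: [0.6076, -0.0733, 0.2223]
ee_rot: [[0.982, 0.188, -0.0], [0.188, -0.982, 0.0], [-0.0, -0.0, -1.0]]
force: [-0.2, 0.2, 0.4]
finger_gap: 0.052
```

Request:
{"api": "jog_arm", "payload": {"rows": [[[0.22, 0.1, -0.6, 0, 0, 0, 0.81], [0.22, 0.05, -0.6, 0, 0, 0, 0.81], [0.22, 0, -0.6, 0, 0, 0, 0.81], [0.22, 0, -0.6, 0, 0, 0, 0.81], [0.22, -0.05, -0.6, 0, 0, 0, 0.81]]]}}

```text
clock: 5.3
tool_pos: [0.6062, 0.0021, 0.2222]
ee_rot: [[0.987, -0.163, -0.001], [-0.163, -0.987, 0.0], [-0.001, 0.0, -1.0]]
force: [0.3, -0.5, 0.0]
finger_gap: 0.0522
```

```bash
python3 - <<'E'
from h import *
to([.6276,.150,.22],-9.3)
E
```

```text
t 5.3 pos [0.6062 0.0021 0.2222] gap 0.0522 F [ 0.3 -0.5  0. ] q [-0.11  0.4   1.53 -0.    1.21  1.62]
shift units [-0.11 -5.98  0.09] turn units [ 0.    0.01 -0.02]
```

Request:
{"api": "jog_arm", "payload": {"rows": [[[0.22, 0, -0.6, 0, 0, 0, 0], [0.22, 0, -0.6, 0, 0, 0, 0], [0.22, 0, -0.6, 0, 0, 0, 0], [0.22, 0, -0.6, 0, 0, 0, 0], [0.22, 0, -0.6, 0, 0, 0, 0]]]}}

```text
clock: 5.72
tool_pos: [0.619, 0.0771, 0.2223]
ee_rot: [[0.987, -0.158, 0.0], [-0.158, -0.987, 0.0], [-0.0, -0.0, -1.0]]
force: [0.3, -0.5, -0.5]
finger_gap: 0.052
```

Request:
{"api": "jog_arm", "payload": {"rows": [[[0.22, -0.02, -0.6, 0, 0, 0, 0], [0.22, -0.02, -0.6, 0, 0, 0, 0], [0.22, -0.02, -0.6, 0, 0, 0, 0], [0.22, -0.02, -0.6, 0, 0, 0, 0], [0.22, -0.02, -0.6, 0, 0, 0, 0]]]}}

```text
clock: 6.13
tool_pos: [0.6283, 0.1518, 0.2223]
ee_rot: [[0.987, -0.159, -0.0], [-0.159, -0.987, 0.0], [-0.0, -0.0, -1.0]]
force: [-0.4, -0.3, -0.5]
finger_gap: 0.0521
```

Request:
{"api": "jog_arm", "payload": {"rows": [[[0.22, 0, 0, 0.76, 0, 0, 0], [0.22, 0, 0, 0.76, 0, 0, 0], [0.22, 0, 0, 0.76, 0, 0, 0], [0.22, 0, 0, 0.76, 0, 0, 0], [0.22, 0, 0, 0.76, 0, 0, 0]]]}}

```text
clock: 6.55
tool_pos: [0.6284, 0.1511, 0.1265]
ee_rot: [[0.987, -0.159, 0.0], [-0.159, -0.987, 0.0], [0.0, -0.0, -1.0]]
force: [0.3, -0.3, -0.0]
finger_gap: 0.0521
```

```bash
python3 - <<'E'
from h import *
to([.5536,.1621,.127],-9.3)
b=env.snapshot("side")[120:340,230:440]
cv2.imwrite("pics/h.png",cv2.resize(b,(525,550))[:,:,::-1])
E
```

```text
t 6.55 pos [0.6284 0.1511 0.1265] gap 0.0521 F [ 0.3 -0.3 -0. ] q [0.13 0.55 1.53 0.   1.06 1.86]
shift units [-3.02  0.05 -0.02] turn units [-0.   -0.    0.03]
```

View pics/h.png

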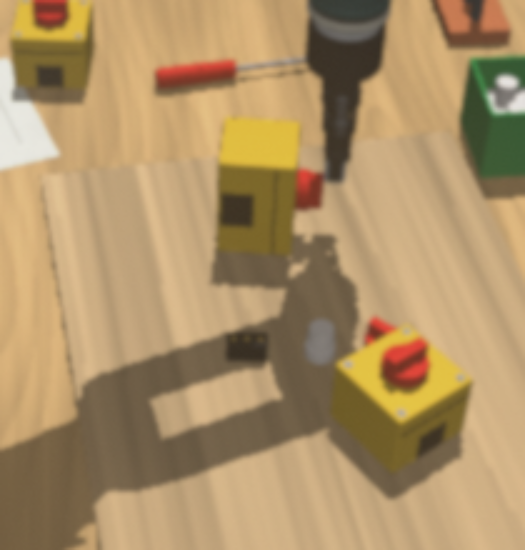

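The side view shows the small housing standing at (405,390), and the small parts still in place. The fingers are in front of the large housing's face at (335,170). Next I'll push toward -x.

Request:
{"api": "jog_arm", "payload": {"rows": [[[0.22, -0.19, 0, 0, 0, 0, 0], [0.22, -0.19, 0, 0, 0, 0, 0], [0.22, -0.19, 0, 0, 0, 0, 0], [0.22, -0.19, 0, 0, 0, 0, 0], [0.22, -0.19, 0, 0, 0, 0, 0]]]}}

```text
clock: 7.02
tool_pos: [0.6048, 0.1543, 0.1286]
ee_rot: [[0.987, -0.159, 0.002], [-0.159, -0.987, 0.0], [0.002, -0.001, -1.0]]
force: [-0.7, 0.2, 0.9]
finger_gap: 0.0519
```

Request:
{"api": "jog_arm", "payload": {"rows": [[[0.22, -0.32, 0, -0.26, 0, 0, 0], [0.22, -0.34, 0, -0.24, 0, 0, 0], [0.22, -0.36, 0, -0.2, 0, 0, 0], [0.22, -0.38, 0, -0.17, 0, 0, 0], [0.22, -0.4, 0, -0.14, 0, 0, 0]]]}}

```text
clock: 7.43
tool_pos: [0.5599, 0.1613, 0.1538]
ee_rot: [[0.987, -0.159, 0.002], [-0.159, -0.987, 0.0], [0.002, -0.001, -1.0]]
force: [0.9, -0.4, 1.5]
finger_gap: 0.0517
```

```bash
python3 - <<'E'
from h import *
to([.5536,.1621,.127],-9.3)
b=env.snapshot("side")[120:280,230:440]
cv2.imwrite("pics/i.png",cv2.resize(b,(525,400))[:,:,::-1])
E
```

```text
t 7.43 pos [0.5599 0.1613 0.1538] gap 0.0517 F [ 0.9 -0.4  1.5] q [ 0.16  0.44  1.66 -0.    1.04  1.89]
shift units [-0.26  0.01  1.07] turn units [-0.01 -0.02  0.03]
```

View pics/i.png

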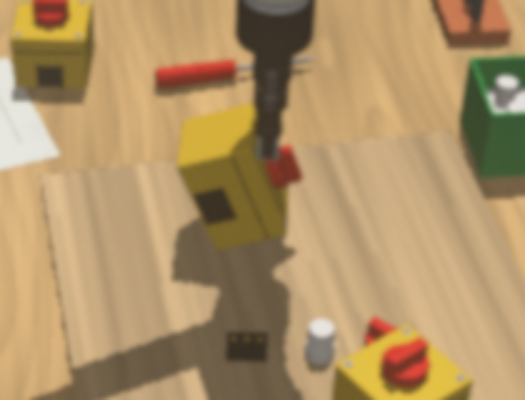

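The large housing is tipping cleanly, about 20° so far. I'll carry on.

Request:
{"api": "jog_arm", "payload": {"rows": [[[0.22, -0.4, 0, -0.12, 0, 0, 0], [0.22, -0.41, 0, -0.08, 0, 0, 0], [0.22, -0.42, 0, -0.05, 0, 0, 0], [0.22, -0.42, 0, -0.03, 0, 0, 0], [0.22, -0.42, 0, 0, 0, 0, 0]]]}}

```text
clock: 7.9
tool_pos: [0.5076, 0.1695, 0.1594]
ee_rot: [[0.987, -0.159, -0.001], [-0.159, -0.987, 0.0], [-0.001, 0.0, -1.0]]
force: [-0.1, -0.1, -0.3]
finger_gap: 0.0517
```

Request:
{"api": "jog_arm", "payload": {"rows": [[[0.22, -0.3, 0, 0, 0, 0, 0], [0.22, 0, 0, 0, 0, 0, 0], [0.22, 0, 0, 0, 0, 0, 0], [0.22, 0, 0, 0, 0, 0, 0], [0.22, 0, 0, 0, 0, 0, 0]]]}}

```text
clock: 8.32
tool_pos: [0.5026, 0.1706, 0.1596]
ee_rot: [[0.987, -0.159, 0.001], [-0.159, -0.987, 0.0], [0.001, -0.0, -1.0]]
force: [0.4, 0.3, 0.7]
finger_gap: 0.0522
```

Request:
{"api": "jog_arm", "payload": {"rows": [[[0.22, 0, 0, -0.6, 0, 0, 0], [0.22, 0, 0, -0.8, 0, 0, 0], [0.22, 0, 0, -0.8, 0, 0, 0], [0.22, 0, 0, -0.8, 0, 0, 0], [0.22, 0, 0, -0.8, 0, 0, 0]]]}}

```text
clock: 8.73
tool_pos: [0.5023, 0.1704, 0.2555]
ee_rot: [[0.987, -0.159, 0.0], [-0.159, -0.987, 0.0], [0.0, -0.0, -1.0]]
force: [0.7, -0.0, -0.5]
finger_gap: 0.0523
```

```bash
python3 - <<'E'
from h import *
to([.5536,.1621,.127],-9.3)
b=env.snapshot("side")[80:360,200:480]
cv2.imwrite("pics/j.png",cv2.resize(b,(560,560))[:,:,::-1])
E
```

```text
t 8.73 pos [0.5023 0.1704 0.2555] gap 0.0523 F [ 0.7 -0.  -0.5] q [0.2  0.26 1.66 0.   1.23 1.93]
shift units [ 2.08 -0.    5.14] turn units [-0.   -0.    0.03]
```

View pics/j.png

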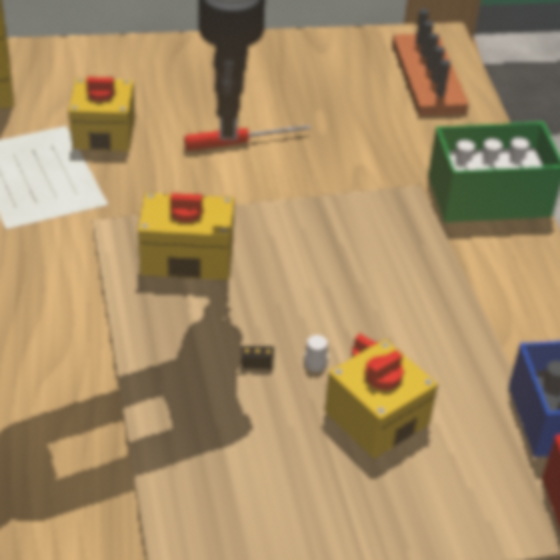

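Both housings stand with their handles up: the large at (185,235) and the small at (380,400). The arm is clear of them. I'll check numerically that the small parts haven't moved, then hand in.

```bash
python3 - <<'E'
from h import *
a=cv2.imread("pics/top0.png").astype(int); b=env.snapshot("top")[:,:,::-1].astype(int)
for n,f in(("handle red",lambda i:(i[...,2]>130)&(i[...,1]<80)),("gland white",lambda i:i.min(-1)>150),("block dark",lambda i:i.max(-1)<70)):
    for i in(a,b):
        ys,xs=np.nonzero(f(i[178:250,305:335])); print(n,len(xs),xs.mean()+305 if len(xs) else None,ys.mean()+178 if len(ys) else None)
print(proj("top",[[.455,.178,.115],[.646,-.126,.115]]))
red=((b[...,2]>130)&(b[...,1]<80)).astype(np.uint8)[150:320,200:440]
n,_,st,c=cv2.connectedComponentsWithStats(red); print([(st[i,4],(c[i]+[200,150]).round(1)) for i in range(1,n) if st[i,4]>15])
E
```

```text
handle red 113 318.91150442477874 190.24778761061947
handle red 121 319.0413223140496 190.71074380165288
gland white 65 320.0923076923077 211.41538461538462
gland white 77 320.1818181818182 211.46753246753246
block dark 55 320.90909090909093 239.12727272727273
block dark 50 320.84 240.24
[[242.7865535  261.54430411]
 [358.4254948  186.16353298]]
[(np.int32(178), array([355.8, 185.6])), (np.int32(121), array([319. , 190.7]))]
```

```bash
python3 -c "
from workcell import env
print(env.get_state()['force']); print(env.hand_in())"
```

```text
[ 0.75440927 -0.49936858 -0.23398828]
the job is handed in; nothing more can be done
None
```

Both housings now stand on their bases on the board with the red handles up, and the job is handed in at about 9 s. I tipped the small one first, then the large one, with the two fingers either side of the handle, following the arc. The force readings after each move stayed below about 6 N.

**Last checks:**
- **Final side picture:** both housings are upright and the gripper is well clear of them.
- **Small housing:** its handle in the top view is within about 3 px of where I expected it.
- **Large housing:** the arm hid its handle in the top view, so I confirmed it only from the side picture.
- **Small parts:** the spare handle, gland and terminal block shifted by about 1 px or less in the top view, which I put down to lighting rather than movement.
- **Other objects:** I moved nothing near them. The final side picture shows the standing housing and the screwdriver in place; the grey case was not in that view.

No check failed.

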